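# Mount the inspection camera on its dovetail rail

## Robot

A 7-joint arm with a two-finger parallel gripper is mounted at the origin on a cart in front of the work surface, level with it; the furniture and walls round the work are solid. World frame = base frame: x ahead of the robot, y to its left, z up, the work surface at z = 0. Lengths are in m, angles in rad, forces in N, time in s.
With the tool pointing down it reaches from about 0.35 to 0.9 m from the base axis. Payload 8.1 kg.
Tool frame: the origin (TCP) lies on the centre line of the jaws, within the pads' length; the fingertips stand 19 mm ahead of it and the grasp point (between the pads) is the TCP; z points along the fingers, y is the direction in which the jaws open and shut (so a half turn about z gives the same grasp; the last joint's range is limited). The gripper opens to 92 mm and grips with 3 to 60 N. Pads are 19 mm wide; open, the fingers measure 130 mm over their backs; the gripper's body (75 mm by 190 mm) begins 47 mm behind the grasp point.
Start: joints at [1.005, 0.434, 0.025, 1.573, -0.012, 1.134, -0.075], TCP at [0.279, -0.559, 0.246] pointing down, gripper open.
Joint ranges: [-2.62, 2.62], [-0.44, 2.09], [-1.27, 1.32], [0.08, 2.57], [-1.32, 4.46], [0.12, 2], [-2.74, 2.74]. Speed limits (rad/s): [2.22, 2.22, 3.01, 3.01, 3.14, 3.14, 3.14].

## Interface

Orientations are given as a rotation vector (axis times angle).
In Python, from cell import monitor, imaging, workorder, outline_of gives the robot as it stands.
- The arm moves only by the tool move_arm, never from a script. Its argument "series" is a list of rows, each a list of 6 numbers: the shift along the world's x, y, z in cm, then the turn, a rotation vector about the world's x, y, z in degrees. A call has 1 to 8 rows; each row shifts and turns the commanded pose from where the row before left it; what a row does not reach is not made up. A row lasts 1/10 s, in which the tool goes at most 50 mm and 8.59 degrees, less where a joint would pass 70% of its speed; a pose out of reach is approached as far as the arm can. A call with a gripper value outside its range is refused whole. "grip" is the opening, from 0 (shut) to 1 (fully open), set as the call begins (left out, the last holds). The fingers move at their own pace and stop on an object; "force" is the grip in N (left out, the last holds). Time passes only in rows, so rows that do not move let the fingers close. It gives the time, the measured TCP pose, the force and the opening at its end, in the units of the state.
- monitor.observe(): the state, without advancing time (a new reading comes with each control period).
- imaging.get_image(name): name is "side" or "top" or "wrist"; returns a dict with "color" (420x560x3 uint8, red, green, blue), "fx", "fy", "cx", "cy" (pixels), "rvec" (rotation vector, rad) and "tvec" (3), from world to camera coordinates, as OpenCV has them; the wrist camera has in their place "mount" (4x4, takes a point from camera to tool coordinates, whose origin is the TCP and whose axes are the flange's). Camera axes: x right, y down, z forward; pixel columns grow to the right and rows downward; lengths in m; the calibration is good to about 2 mm. A picture is of the moment at which its call begins: read the wrist's pose just before it. There is no depth.
- workorder.sign_off(): hands the job in, once; it reports no verdict.
Trained networks look in the newest picture that a camera, given by its name, has taken for a name from the list of things; names that differ only in an ending like _2 or _b are one class to them, and where a whole thing is asked for, a point or a joint stands for the part that bears it (a point fixed in the world has none). Each returns a list of dicts, best first, with "p" (0 to 1); they miss things now and then, are a little off and sometimes report something else, mostly with a low value. They report only what shows in the picture. A call takes as long as a camera call.
- outline_of(camera, thing): "mask" (420x560 bool, what is visible of it) and "rect" ([left, top, width, height] in pixels, round what is visible of it).
The state is a dict: "clock": time; "joints": joint angles; "dq": joint speeds; "joint_efforts": joint torques, N m; "position": TCP position; "ee_rot": TCP orientation; "force": force on the tool from outside, world axes, zero at the start; "ft_torque": the same for the moment, N m; "width": opening from 0.0 (shut) to 1.0 (fully open).
Only numpy, scipy, OpenCV 4.12 (cv2) and the standard library are available. Lean on these libraries where they do the work, as an engineer would, in place of code of your own. Each camera call takes 0.05 s, during which the arm holds its last target. There are 200 camera calls.

## Task

Mount the little inspection camera on the dovetail rail: thread its carriage onto the rail from the open (tapered) end, lens side away from you, slide it along until it rests against the stop, without pushing the stop out of its setting, and then tighten the slanted clamp knob on the carriage's side clockwise until it is firm. Leave the other things on the bench where they are.

Things in the scene. Friction and masses are not known exactly. Their poses are not given: they have to be found in the camera images.
- carriage: Bare-metal carriage, 62 mm wide (x), 60 mm long (y), about 0.3 kg with camera (varies); origin: middle, at the foot of its jaws, on which it stands upright on the bench. y: along its slot, +x: lens, -x: clamp knob. Deck 12 mm thick, underside 12.5 mm up. Jaws with 30-degree undercut faces clasp the rail with play of 1.5 mm to each side and 2.6 mm upward (clamp open)
- camera_mid (a point): Point in the middle of the black camera block on the carriage; grasp here. Block 26 mm (x) by 34 mm (y), 48 mm high; the lens sticks out 19 mm at +x. The point is over the carriage's middle, 50 mm above the foot of the jaws, 25.5 mm above the deck and 22.5 mm below the camera's top. Axes as the carriage
- carriage_nose (a point): Middle of the carriage's leading end face (the -y end of the deck, 30 mm from the carriage's middle, 18.5 mm above the foot of the jaws); the face that comes to rest on the stop. Axes as the carriage
- rail: Fixed rail: dark base 84 x 176 x 10 mm with a bare-metal dovetail along y. Origin: middle of the base's underside. Dovetail 150 mm long (y -75 to 75), top 36 mm up and 33.6 mm wide, neck 22 mm wide, 24 mm up. Open end at +y, its last 18 mm narrow by 3 mm a side as a lead-in. The carriage goes on towards -y, axes parallel to the rail's; seated, its origin is 23.5 mm above the bench
- rail_mouth (a point): Middle of the dovetail's top edge at its open end: 75 mm along +y from the rail's origin and 36 mm up. Axes as the rail
- stop_face (a point): Middle of the stop's face towards the open end, at the height of carriage_nose when seated. The stop is a dark block 56 x 16 x 24 mm over the rail, with its top flush with the carriage's deck. Its place along the rail varies by 24 mm from start to start. It is held by friction only and begins to slip at about 30 N. Axes as the rail
- knob_grip (a point): Centre of the clamp knob's bar grip: black bar 32 mm long (point's x axis), 10 mm thick (y), 19 mm high (z), on a round foot 22 mm across. z: the knob's axis, outward; it leans 35 degrees from vertical towards the carriage's -x side. The point turns with the knob. With the clamp open the bar's length is turned about 0.6 rad counter-clockwise (seen from outside) from the direction square to the rail
- knob (a joint): Clamp knob, rad, grows as it is turned clockwise (seen from outside, that is about -z of knob_grip). Starts at 0 to 0.2 (open), can turn to 1.7. It takes 0.1 N m to turn; each rad drives the pad 3.5 mm. On the rail the pad bites at about 1.0 rad; then the torque rises (0.16 N m at 1.15 rad, 0.28 at 1.33: firm). Let go, it springs back to about 1.2 and stays clamped
- clamp_pad: Brass clamp pad in the jaw on the knob's side, 24 mm long, driven sideways by the knob against the dovetail; mostly hidden. Origin at the foot of the jaws, middle of the carriage, when open
- solder_reel: Bystander: grey reel of solder, 53 mm across, 24 mm high; origin under its centre
- side_cutters: Bystander: red-handled side cutters, 48 x 140 x 13 mm, length along y; origin under their centre
- tip_tin: Bystander: small round tin, 31 mm across, 14 mm high; origin under its centre
- heat_sink: Bystander: finned heat sink, 30 x 35 x 18 mm; origin under its centre
- driver_b: Bystander: precision screwdriver, 161 mm long (y), 11 mm thick; origin under its centre
- fuse_pack: Bystander: card box of fuses, 30 x 50 x 16 mm; origin under its centre

How it is judged:
On the way, in this order (a step that is already met when the one before it is completed fails the run):
1. the carriage is threaded on the dovetail, at least 15 mm past the open end (y of carriage_nose in the frame of rail_mouth between -0.14 and -0.015 m and x of carriage_nose in the frame of rail_mouth between -0.004 and 0.004 m and z of carriage_nose in the frame of rail_mouth below 0.011 m and angle between the y axis of carriage_nose and the y axis of rail, either way round below 0.12 rad), for 0.1 s.
2. the carriage has been slid home: its end face within 1.5 mm of the stop (y of carriage_nose in the frame of stop_face below 0.0015 m and z of carriage_nose in the frame of rail_mouth below 0.01 m), for 0.1 s.
3. the clamp is tightened: the pad presses on the rail with more than 8 N (value of joint knob above 1 rad and contact force between clamp_pad and rail above 8 N), for 0.2 s.
At the end, for the whole second after the job is handed in: The carriage rides on the dovetail (within 4 mm sideways, deck on the rail's top, parallel within 0.1 rad) with its end face within 2 mm of the stop, the clamp knob is turned past 1 rad with the pad pressing on the rail with more than 8 N, and everything is at rest (all of step 3 and y of carriage_nose in the frame of stop_face between -0.003 and 0.002 m and z of carriage_nose in the frame of rail_mouth below 0.009 m and x of carriage_nose in the frame of rail_mouth between -0.004 and 0.004 m and angle between the y axis of carriage_nose and the y axis of rail, either way round below 0.1 rad and angular speed of clamp_pad below 0.1 rad/s and linear speed of clamp_pad below 0.01 m/s); the robot touches nothing.
It fails at once if the stop is pushed more than 3 mm out of its setting (distance of stop_face from where it was at the start of the episode above 0.003 m).
It fails at once if a bystander is shifted by more than 20 mm (distance of any of solder_reel, side_cutters, tip_tin, heat_sink, driver_b, fuse_pack from where it was at the start of the episode above 0.02 m).
It also fails if it takes over 64 s, if anything falls off the work surface, if the arm or the gripper's body presses on something with over 40 N, if the wrist force passes 120 N, or if a joint passes its speed limit or range.

## Working session

There is one attempt and no reset: what is moved stays moved. The work goes in short steps, Python scripts to look and compute and a tool call to move; the robot and the scene stay as the last step left them, time stands still between calls to the robot, and variables do not carry over. Pictures are saved under pics/ and viewed, about 8 in all and at most 12, crops included, and the job is handed in when it is done.

Besides the shell and the picture viewer there is one more tool, called after "Call:" as name([rows], argument=value, ...), one row to a line, values as JSON. move_arm: Moves the arm, as the interface text tells. Its arguments: {"type":"object","properties":{"series":{"type":"array"},"grip":{"type":"number"},"force":{"type":"number"}},"required":["series"]}

```bash
mkdir -p pics && ls && cat > h.py <<'E'
import numpy as np, cv2
from cell import monitor, imaging, workorder, outline_of
from scipy.spatial.transform import Rotation as R
def shot(n,fn=None,crop=None,scale=1):
    s=monitor.observe(); im=imaging.get_image(n)
    if fn:
        c=im["color"][:,:,::-1].copy()
        if crop: x,y,w,h=crop; c=c[y:y+h,x:x+w]
        if scale!=1: c=cv2.resize(c,None,fx=scale,fy=scale,interpolation=cv2.INTER_CUBIC)
        cv2.imwrite("pics/"+fn,c)
    K=np.array([[im["fx"],0,im["cx"]],[0,im["fy"],im["cy"]],[0,0,1.]])
    if "mount" in im:
        T=np.eye(4);T[:3,:3]=R.from_rotvec(s["ee_rot"]).as_matrix();T[:3,3]=s["position"]
        C=T@np.array(im["mount"]); Rw=C[:3,:3].T; t=-Rw@C[:3,3]
    else:
        Rw=R.from_rotvec(im["rvec"]).as_matrix(); t=np.array(im["tvec"])
    return dict(K=K,R=Rw,t=t,color=im["color"])
def ray(c,uv):
    d=c["R"].T@np.linalg.inv(c["K"])@np.array([uv[0],uv[1],1.]); return -c["R"].T@c["t"],d
def onz(c,uv,z):
    o,d=ray(c,uv); return o+d*(z-o[2])/d[2]
def proj(c,P):
    p=(c["R"]@np.atleast_2d(P).T).T+c["t"]; p=p@c["K"].T; return p[:,:2]/p[:,2:]
E
python3 - <<'E'
from h import *
s=monitor.observe(); print(s)
for n in ["top","side"]:
    c=shot(n,n+"0.png"); print(n,c["K"][0,0],"cam pos",(-c["R"].T@c["t"]).round(3),"fwd",c["R"][2].round(2), "right",c["R"][0].round(2))
    for th in ["carriage","rail","stop_face","knob","camera_mid"]:
        try:
            for o in outline_of(n,th)[:2]: 
                m=o["mask"];ys,xs=np.nonzero(m);print(th,o["p"],o["rect"],xs.mean(),ys.mean(),cv2.minAreaRect(np.c_[xs,ys].astype(np.float32)))
        except Exception as e: print(th,e)
E
```

```text
pics
{'clock': 0.0, 'joints': array([ 1.00543762,  0.43520577,  0.02492117,  1.57409261, -0.01159362,
        1.134028  , -0.07509556]), 'dq': array([-0.00145142,  0.00058743, -0.00018202,  0.00031092,  0.0005909 ,
        0.00010749, -0.00136262]), 'joint_efforts': array([ 1.53402566e-04, -6.67867827e+01,  9.84875411e-01, -3.14457607e+01,
       -6.07028184e-02,  4.32703074e-02,  1.70242606e-04]), 'position': array([ 0.27876705, -0.5588371 ,  0.24495679]), 'ee_rot': array([-3.05640565e+00, -7.20060325e-01,  7.65291124e-04]), 'force': array([-0.09250218, -0.30527695, -0.24810656]), 'ft_torque': array([-0.04545346, -0.00047021,  0.00512715]), 'width': 0.999821518209185}
top 520.7838381213613 cam pos [0.425 0.396 1.071] fwd [ 0.08  0.   -1.  ] right [ 0.02 -1.   -0.  ]
carriage 0.88 [345.4, 231.3, 49.4, 46.0] 369.1914700544465 255.41923774954628 ((373.2956237792969, 260.3840026855469), (51.064308166503906, 30.698047637939453), 48.012786865234375)
rail 0.84 [305.9, 122.7, 90.7, 70.6] 350.6045428072219 157.26412347117065 ((350.74676513671875, 156.95899963378906), (41.06438064575195, 85.4
[... 1371 characters left out ...]
l 0.94 [216.2, 167.7, 49.2, 51.9] 239.3892572944297 191.96618037135278 ((239.6000213623047, 191.6999969482422), (55.45448303222656, 31.752164840698242), 63.43495178222656)
rail 0.47 [221.4, 166.0, 20.1, 10.3] 231.59493670886076 170.08860759493672 ((231.94664001464844, 170.32919311523438), (9.186869621276855, 21.17752456665039), 72.6459732055664)
stop_face 0.59 [222.4, 165.6, 19.6, 9.8] 233.0472972972973 169.97297297297297 ((232.7678985595703, 170.26223754882812), (8.784420013427734, 20.947463989257812), 79.3803482055664)
knob 0.55 [323.3, 167.7, 9.0, 12.3] 326.7169811320755 171.9433962264151 ((326.5086669921875, 171.64657592773438), (6.171403408050537, 9.454065322875977), 23.198589324951172)
```

```bash
python3 - <<'E'
import cv2
t=cv2.imread("pics/top0.png");s=cv2.imread("pics/side0.png")
a=cv2.resize(t[90:330,270:430],None,fx=2.5,fy=2.5,interpolation=cv2.INTER_CUBIC)
b=cv2.resize(s[140:300,190:350],None,fx=2.5,fy=2.5,interpolation=cv2.INTER_CUBIC)
import numpy as np
b=np.vstack([b,np.zeros((200,400,3),np.uint8)])
cv2.imwrite("pics/v1.png",np.hstack([a,b]))
from h import *
c=shot("top")
for uv in [(369,255),(350.7,157),(380,142.4)]: print(uv,onz(c,uv,0.03).round(3))
E
```

```text
(369, 255) [0.414 0.213 0.03 ]
(350.7, 157) [0.61 0.25 0.03]
(380, 142.4) [0.641 0.191 0.03 ]
```

View pics/v1.png

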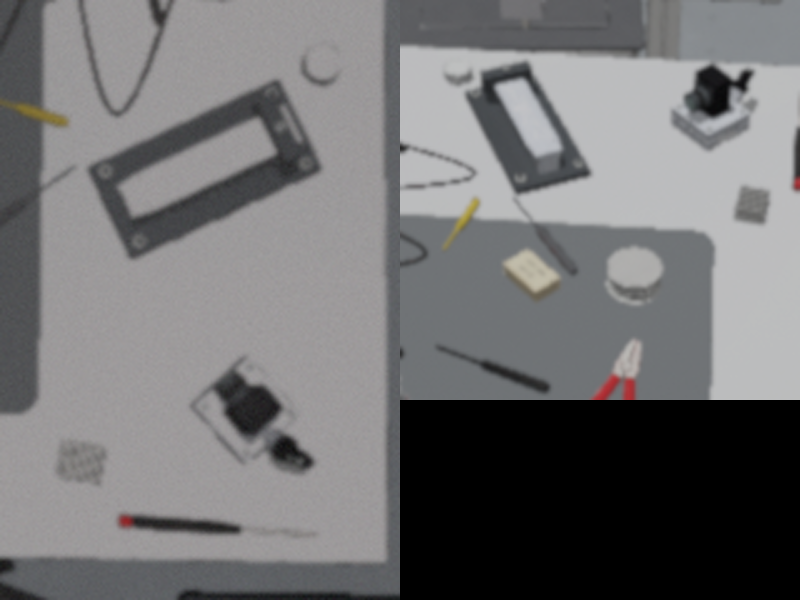

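View pics/top0.png

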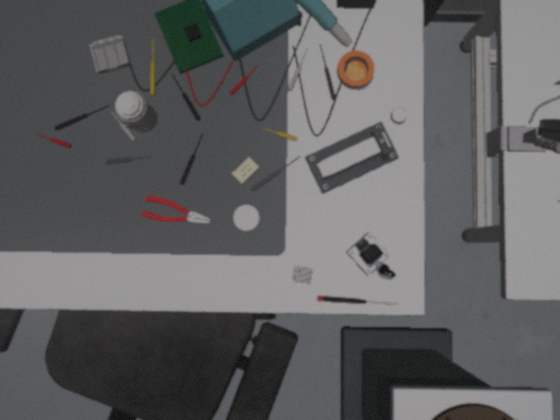

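The top view shows the carriage near px (369,255) with its lens toward the upper left and its knob at the lower right. The rail is at (351,157), with the stop at the right end near (380,142) and the mouth at lower left near (320,170). Rail yaw is about 25° and carriage yaw about 42°.

```bash
python3 - <<'E'
from h import *
s=monitor.observe()
M=R.from_rotvec(s["ee_rot"]).as_matrix(); print(M.round(3))
im=imaging.get_image("wrist"); print(np.array(im["mount"]).round(3), im["fx"],im["cx"],im["cy"])
c=shot("top"); print(proj(c,[s["position"],[0,0,0],[.2,0,0]]).round(0))
for th in (42,25):
  Rz=R.from_euler("z",th,degrees=True).as_matrix()
  for k in (1,-1):
    y=Rz[:,1]*k; z=np.array([0,0,-1.]); T=np.c_[np.cross(y,z),y,z]
    print(th,k,np.degrees(R.from_matrix(T@M.T).as_rotvec()).round(1))
E
```

```text
[[ 0.895  0.446  0.   ]
 [ 0.446 -0.895 -0.   ]
 [ 0.     0.    -1.   ]]
[[ 0.    -0.965 -0.261  0.071]
 [ 1.     0.     0.     0.   ]
 [-0.    -0.261  0.965 -0.139]
 [ 0.     0.     0.     1.   ]] 313.0120864143732 280.2342790344038 211.73697833219376
[[892. 353.]
 [473. 466.]
 [472. 363.]]
42 1 [   0.    -0.  -164.5]
42 -1 [ 0.   0.  15.5]
25 1 [ -0.    0.  178.5]
25 -1 [ 0.   0.  -1.5]
```

Call:
move_arm([
  [0,0,5,0,0,0],
  [0,0,5,0,0,0],
  [0,0,5,0,0,0],
  [2.5,4,0,0,0,0],
  [2.5,4,0,0,0,0],
  [2.5,4,0,0,0,0],
  [2.5,4,0,0,0,0],
  [2.5,4,0,0,0,0],
], grip=1)

```text
clock: 1.55
position: [0.4047, -0.3575, 0.396]
ee_rot: [3.057, 0.72, 0.001]
force: [0.4, -0.3, -0.2]
width: 0.997
```

Call:
move_arm([
  [2.5,4,0,0,0,0],
  [2.5,4,0,0,0,0],
  [2.5,4,0,0,0,0],
  [2.5,4,0,0,0,0],
  [0,4.9,0,0,0,0],
  [0,4.9,0,0,0,0],
  [0,4.9,0,0,0,0],
  [0,4.9,0,0,0,0],
])

```text
clock: 2.35
position: [0.5036, -0.0014, 0.396]
ee_rot: [3.058, 0.72, 0.001]
force: [0.9, -0.2, 0.1]
width: 1.002
```

Call:
move_arm([
  [-1.4,4,-2,0,0,4],
  [-1.4,4,-2,0,0,4],
  [-1.4,4,-2,0,0,4],
  [-1.4,4,-2,0,0,3.5],
  [-1.4,4,-2,0,0,0],
  [-1.4,2,-3,0,0,0],
  [0,0,-3,0,0,0],
  [0,0,0,0,0,0],
])

```text
clock: 3.15
position: [0.4178, 0.2159, 0.2328]
ee_rot: [2.931, 1.129, -0.009]
force: [-0.3, -0.7, -0.1]
width: 1.002
```

```bash
python3 - <<'E'
from h import *
c=shot("wrist","w1.png")
for th in ["carriage","camera_mid","knob","rail"]:
    for o in outline_of("wrist",th)[:2]: print(th,o["p"],o["rect"])
E
```

```text
carriage 0.57 [255.2, 156.8, 56.3, 95.7]
camera_mid 0.93 [253.5, 165.1, 55.1, 87.5]
camera_mid 0.43 [294.1, 0.0, 188.3, 95.4]
```

View pics/w1.png

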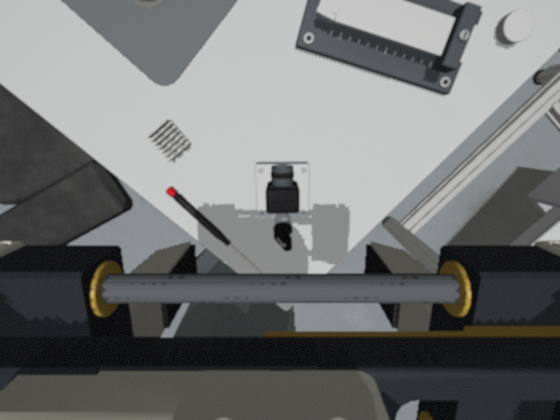

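The wrist view shows the carriage deck at about (255–310, 162–215), square to the image. The lens is at the top, the knob at (284,235), and the rail at the top right.

```bash
python3 - <<'E'
import cv2
a=cv2.imread("pics/w1.png")[150:260,232:332]
b=cv2.imread("pics/w1.png")[0:110,290:540]
cv2.imwrite("pics/v2.png",cv2.resize(a,None,fx=5.4,fy=5.4,interpolation=cv2.INTER_CUBIC))
cv2.imwrite("pics/v2b.png",cv2.resize(b,None,fx=3.2,fy=3.2,interpolation=cv2.INTER_CUBIC))
E
```

```text
(no output)
```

View pics/v2.png

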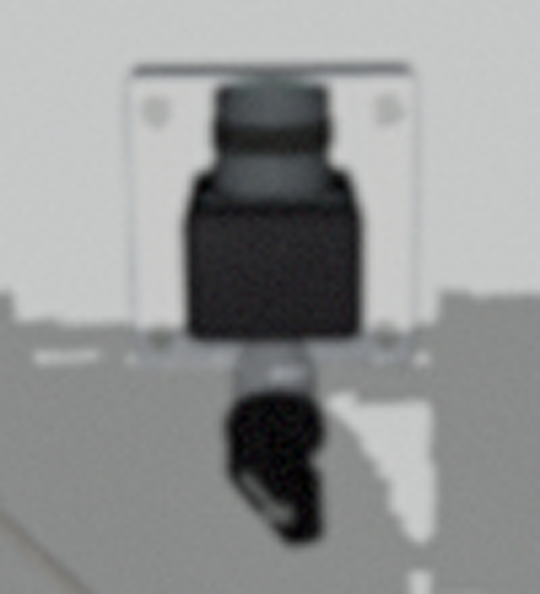

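View pics/v2b.png

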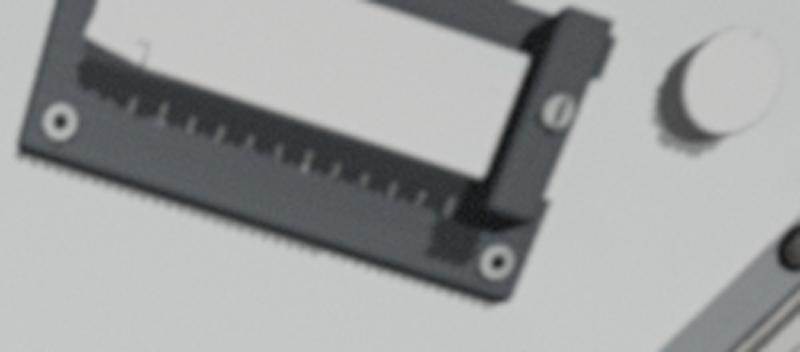

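```bash
python3 - <<'E'
from h import *
c=shot("wrist")
f=lambda L,ox,oy,k:[np.array([ox+u/k,oy+v/k]) for u,v in L]
cam=[onz(c,p,.0725) for p in f([(192,212),(358,212),(360,338),(188,338)],232,150,5.4)]
deck=[onz(c,p,.0245) for p in f([(133,72),(412,72),(420,352),(130,352)],232,150,5.4)]
for n,q in (("cam",cam),("deck",deck)):
    q=np.array(q)[:,:2]; print(n,q.mean(0).round(4),[np.linalg.norm(q[i]-q[i-1]).round(4) for i in range(4)])
    d=q[0]-q[3]+q[1]-q[2]; e=q[0]-q[1]+q[3]-q[2]
    print(" yaw from x",np.degrees(np.arctan2(d[1],d[0])).round(1),"from y",np.degrees(np.arctan2(-e[0],e[1])).round(1))
# rail: base corners at z=.01 bottom edge: near-left (20,148) mouth side, near-right (505,297)
r=[onz(c,p,.010) for p in f([(20,143),(497,295)],290,0,3.2)]
d=r[0]-r[1]; print("rail edge",np.array(r).round(4),np.linalg.norm(d),np.degrees(np.arctan2(-d[0],d[1])))
t=[onz(c,p,.036) for p in f([(88,38),(148,68),(487,182),(535,55)],290,0,3.2)]; print("rail top pts",np.array(t).round(4))
d=t[1]-t[2];print(np.degrees(np.arctan2(-d[0],d[1])))
print(monitor.observe()["position"])
E
```

```text
cam [0.4233 0.2143] [np.float64(0.0239), np.float64(0.0303), np.float64(0.0239), np.float64(0.0321)]
 yaw from x 41.6 from y 41.9
deck [0.425  0.2155] [np.float64(0.0602), np.float64(0.0578), np.float64(0.0603), np.float64(0.0627)]
 yaw from x 42.6 from y 41.9
rail edge [[0.5488 0.3077 0.01  ]
 [0.6237 0.1535 0.01  ]] 0.17142618200987544 25.920928252626595
rail top pts [[0.5782 0.3087 0.036 ]
 [0.5845 0.2897 0.036 ]
 [0.6326 0.189  0.036 ]
 [0.6652 0.2052 0.036 ]]
25.51884495541254
[0.42112533 0.21666205 0.2371922 ]
```

Call:
move_arm([
  [0.2,-0.1,-4.5,0,0,0],
  [0,0,-4.5,0,0,0],
  [0,0,-4,0,0,0],
  [0,0,-3,0,0,0],
  [0,0,-2.4,0,0,0],
  [0,0,0,0,0,0],
  [0,0,0,0,0,0],
])

```text
clock: 4.15
position: [0.4227, 0.2159, 0.0526]
ee_rot: [2.933, 1.126, 0.001]
force: [0.6, 0.3, 0.9]
width: 0.997
```

Call:
move_arm([
  [0,0,0,0,0,0],
  [0,0,0,0,0,0],
  [0,0,0,0,0,0],
  [0,0,0,0,0,0],
  [0,0,0,0,0,0],
  [0,0,0,0,0,0],
], grip=0.2, force=30)

```text
clock: 4.75
position: [0.4221, 0.2157, 0.0518]
ee_rot: [2.933, 1.126, 0.0]
force: [-0.3, 0.1, -0.4]
width: 0.527
```

Call:
move_arm([
  [0,0,0,0,0,0],
  [0,0,0,0,0,0],
  [0,0,0,0,0,0],
  [0,0,0,0,0,0],
  [0,0,0,0,0,0],
  [0,0,0,0,0,0],
])

```text
clock: 5.35
position: [0.4219, 0.2159, 0.0517]
ee_rot: [-2.933, -1.126, -0.0]
force: [-0.4, 1.7, -0.9]
width: 0.368
```

Call:
move_arm([
  [0,0,1,0,0,0],
  [0,0,3,0,0,0],
  [0,0,3,0,0,0],
  [0,0,0,0,0,0],
  [0,0,0,0,0,0],
])

```text
clock: 5.85
position: [0.4223, 0.2153, 0.1222]
ee_rot: [2.933, 1.125, 0.002]
force: [-0.9, -0.1, -4.3]
width: 0.368
```

Call:
move_arm([
  [2,2,0,0,0,0],
  [3,3,0,0,0,-5.4],
  [3,3,0,0,0,-5.5],
  [3,3,0,0,0,-5.5],
  [2.5,3,0,0,0,0],
  [1,1,0.2,0,0,0],
  [0,0,0,0,0,0],
  [0,0,0,0,0,0],
])

```text
clock: 6.65
position: [0.5658, 0.3646, 0.1217]
ee_rot: [3.061, 0.696, -0.005]
force: [-0.4, -0.9, -3.6]
width: 0.371
```

```bash
python3 - <<'E'
from h import *
c=shot("wrist","w2.png"); s=monitor.observe();print(s["position"],R.from_rotvec(s["ee_rot"]).as_matrix().round(4))
for th in ["rail","stop_face","carriage"]:
    for o in outline_of("wrist",th)[:2]: print(th,o["p"],o["rect"])
a=cv2.imread("pics/w2.png"); cv2.imwrite("pics/w2b.png",cv2.resize(a[60:360,240:560],None,fx=2,fy=2,interpolation=cv2.INTER_CUBIC))
E
```

```text
[0.56583811 0.36416714 0.12212058] [[ 0.9018  0.4321 -0.0024]
 [ 0.4321 -0.9018 -0.0026]
 [-0.0033  0.0013 -1.    ]]
stop_face 0.59 [503.5, 192.0, 56.5, 80.2]
carriage 0.91 [226.4, 196.5, 110.4, 139.0]
```

View pics/w2b.png

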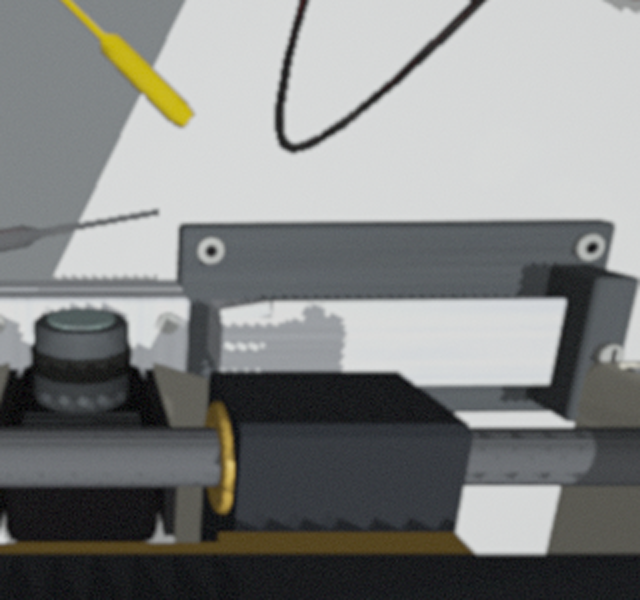

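```bash
cat > fit.py <<'E'
from h import *
from scipy.optimize import least_squares
c=shot("wrist"); s=monitor.observe()
px=lambda u,v:np.array([240+u/2,60+v/2])
obs=[((.042,.088,.01),px(182,226)),((.042,-.088,.01),px(612,223)),((.0168,.057,.036),px(275,299)),((.0138,.075,.036),px(221,307))]
def W(p,L): return np.array(p[:2].tolist()+[0])+R.from_euler("z",p[2]).apply(L)
def f(p):
    e=[proj(c,W(p,np.array(L)))[0]-uv for L,uv in obs]
    e+=[proj(c,W(p,np.array([sx*.0168,p[3],.036])))[0]-uv for sx,uv in ((1,px(567,297)),(-1,px(551,386)))]
    return np.ravel(e)
r=least_squares(f,[.624,.249,.445,-.057]); p=r.x
print("rail",p.round(4),"yaw",np.degrees(p[2]),"\nres px",r.fun.round(1))
# carriage corner
Rt=R.from_rotvec(s["ee_rot"]).as_matrix()
print("tool yaw",np.degrees(np.arctan2(Rt[1,0],Rt[0,0])))
zc=s["position"][2]-.0517
q=onz(c,px(189,297),zc+.0245); d=R.from_euler("z",-p[2]).apply(q-s["position"]); print("deck corner rel tcp in rail axes",d.round(4),"expect 31,-30")
Lm=R.from_euler("z",-p[2]).apply(s["position"]-[p[0],p[1],0]); print("tcp in rail",Lm.round(4))
E
python3 fit.py
```

```text
rail [ 0.6166  0.2457  0.4489 -0.0541] yaw 25.720442145094022 
res px [-0.8 -1.1  1.9 -0.1 -1.9  0.7  0.9  0.6  0.4  1.4 -0.4 -1.4]
tool yaw 25.582809418202952
deck corner rel tcp in rail axes [ 0.0273 -0.0302 -0.0272] expect 31,-30
tcp in rail [0.0067 0.1289 0.1237]
```

The dovetail mouth is at about crop (221,307), with the stop face at (551–567, 297–386). The deck's leading lens-side corner is at (189,297). Yaws agree to 0.2°. The carriage needs about -3 mm along rail x.

Call:
move_arm([
  [-0.27,-0.13,-1,0,0,0],
  [0,0,-2,0,0,0],
  [0,0,-1.2,0,0,0],
  [0,0,-0.5,0,0,0],
  [0,0,0,0,0,0],
  [0,0,0,0,0,0],
  [0,0,0,0,0,0],
])

```text
clock: 7.6
position: [0.5647, 0.3649, 0.0776]
ee_rot: [-3.063, -0.696, -0.002]
force: [-0.5, 0.2, -3.6]
width: 0.367
```

```bash
python3 - <<'E'
from h import *
s=monitor.observe(); p=s["position"]; print(p, s["force"], s["ft_torque"])
Rt=R.from_rotvec(s["ee_rot"]).as_matrix(); print(np.degrees(np.arctan2(Rt[1,0],Rt[0,0])),Rt[:,2])
print("tcp in rail",R.from_euler("z",-.4489).apply(p-[.6166,.2457,0]).round(4))
c=shot("wrist","w3.png"); c1=shot("top"); c2=shot("side")
for cc,nm,(x0,y0,x1,y1) in ((c1,"t3",(300,110,410,200)),(c2,"s3",(190,140,320,240))):
    pass
a=cv2.imread("pics/w3.png")[100:300,150:560]
t=c1["color"][:,:,::-1][100:210,270:410]; q=c2["color"][:,:,::-1][130:240,190:330]
t=cv2.resize(t,(400,314),interpolation=cv2.INTER_CUBIC); q=cv2.resize(q,(400,314),interpolation=cv2.INTER_CUBIC)
a=cv2.resize(a,(560,273),interpolation=cv2.INTER_CUBIC); a=np.hstack([a,np.zeros((273,240,3),np.uint8)])
cv2.imwrite("pics/v3.png",np.vstack([a,np.hstack([t,q])]))
E
```

```text
[0.56474011 0.3648637  0.0775671 ] [-0.48970535  0.24090401 -3.56581101] [ 0.00733594 -0.04755158 -0.05462907]
25.611825053900027 [ 1.09687498e-03  8.27177675e-04 -9.99999056e-01]
tcp in rail [0.005  0.1299 0.0776]
```

View pics/v3.png

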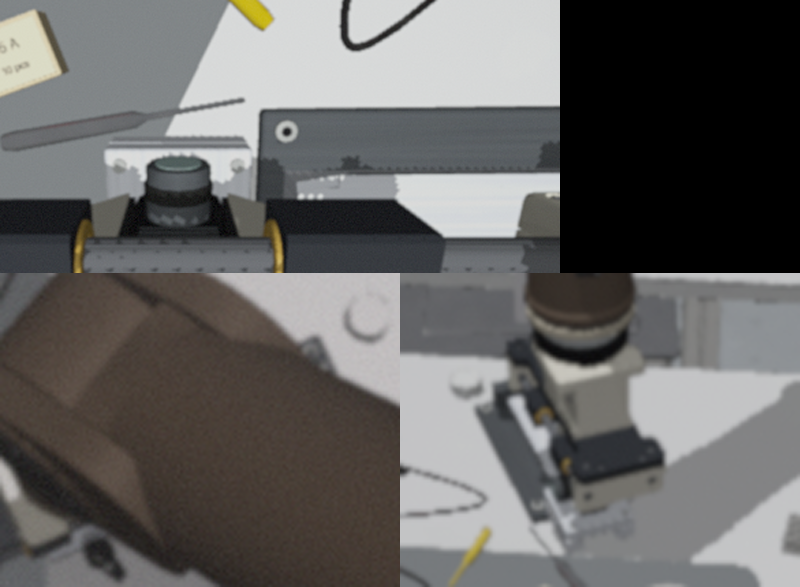

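```bash
python3 - <<'E'
from h import *
c=shot("wrist"); s=monitor.observe(); P=s["position"]
g=lambda u,v,z:R.from_euler("z",-.4489).apply(onz(c,(150+u*.732,100+v*.7326),z)-P).round(4)
zd=P[2]-.0517+.0245
print("deck",g(106,149,zd),g(250,149,zd))
print("base edge",g(260,109,.01),g(555,107,.01)," dovetail far edge",g(360,174,.036),g(540,173,.036))
print(P)
E
```

```text
deck [ 0.0273  0.0287 -0.0272] [ 0.0272 -0.0292 -0.0272]
base edge [ 0.0369 -0.0402 -0.0672] [ 0.0377 -0.1837 -0.0672]  dovetail far edge [ 0.012  -0.0809 -0.0412] [ 0.0124 -0.1607 -0.0412]
[0.56452895 0.3645835  0.07722127]
```

Call:
move_arm([
  [-0.08,-0.04,-0.08,0,0,0.2],
  [0,0,0,0,0,0],
  [0.3,-0.63,0,0,0,0],
  [0.3,-0.63,0,0,0,0],
  [0.3,-0.63,0,0,0,0],
  [0.3,-0.63,0,0,0,0],
  [0.13,-0.27,0,0,0,0],
  [0,0,0,0,0,0],
])

```text
clock: 8.6
position: [0.5774, 0.3352, 0.0759]
ee_rot: [3.062, 0.7, 0.0]
force: [-0.1, 0.6, -2.6]
width: 0.369
```

Call:
move_arm([
  [0.17,-0.36,0,0,0,0],
  [0.17,-0.36,0,0,0,0],
  [0.17,-0.36,0,0,0,0],
  [0,0,0,0,0,0],
  [0,0,0,0,0,0],
])

```text
clock: 9.1
position: [0.582, 0.3252, 0.0759]
ee_rot: [-3.062, -0.701, -0.0]
force: [-0.9, -0.3, -4.0]
width: 0.371
```

Call:
move_arm([
  [0.17,-0.36,0,0,0,0],
  [0.22,-0.45,0,0,0,0],
  [0.22,-0.45,0,0,0,0],
  [0.22,-0.45,0,0,0,0],
  [0,0,0,0,0,0],
  [0,0,0,0,0,0],
])

```text
clock: 9.7
position: [0.5903, 0.308, 0.076]
ee_rot: [-3.062, -0.701, -0.0]
force: [-0.3, 0.5, -4.1]
width: 0.369
```

```bash
python3 - <<'E'
from h import *
s=monitor.observe(); P=s["position"]; print(P,s["force"],s["ft_torque"])
c=shot("wrist","w4.png")
a=cv2.imread("pics/w4.png")[100:300,150:560]; cv2.imwrite("pics/w4b.png",cv2.resize(a,(800,390),interpolation=cv2.INTER_CUBIC))
E
```

```text
[0.59033815 0.30801353 0.07596146] [-0.32119947  0.54501159 -4.08112261] [ 0.00926021 -0.01439878  0.00148253]
```

View pics/w4b.png

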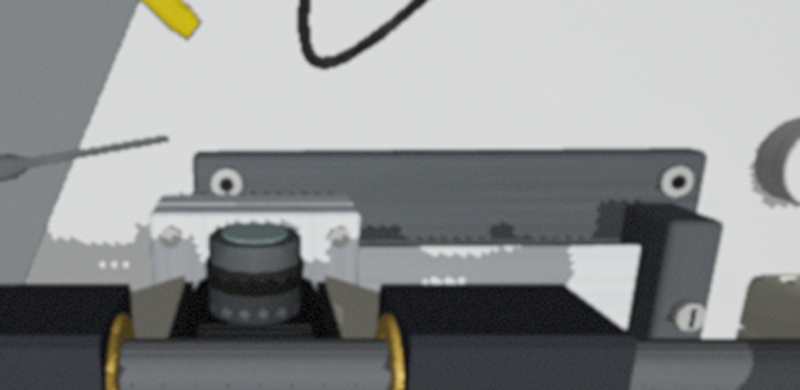

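```bash
python3 - <<'E'
from h import *
c=shot("wrist"); s=monitor.observe(); P=s["position"]; k=410/800
g=lambda u,v,z:R.from_euler("z",-.4515).apply(onz(c,(150+u*k,100+v*200/390),z)-P).round(4)
print(g(152,213,.0488),g(360,213,.0488), "stop",g(668,214,.048),g(641,330,.048),"dovetail",g(450,245,.036),g(630,244,.036),g(640,244,.036))
E
```

```text
[ 0.0271  0.0284 -0.0272] [ 0.0271 -0.0302 -0.0272] stop [ 0.0265 -0.1175 -0.028 ] [-0.0093 -0.1158 -0.028 ] dovetail [ 0.0136 -0.0606 -0.04  ] [ 0.0138 -0.1159 -0.04  ] [ 0.0138 -0.119  -0.04  ]
```

Call:
move_arm([
  [0.4,-0.7,0,0,0,0],
  [0.61,-1.26,0,0,0,0],
  [0.61,-1.26,0,0,0,0],
  [0.61,-1.26,0,0,0,0],
  [0.61,-1.26,0,0,0,0],
  [0.32,-0.63,-0.04,0,0,0],
  [0,0,0,0,0,0],
  [0,0,0,0,0,0],
])

```text
clock: 10.6
position: [0.6216, 0.245, 0.0756]
ee_rot: [-3.062, -0.702, 0.0]
force: [-0.2, -0.0, -4.4]
width: 0.37
```

```bash
python3 - <<'E'
from h import *
s=monitor.observe(); P=s["position"]; print(P,s["force"],s["ft_torque"])
c=shot("wrist","w5.png")
a=cv2.imread("pics/w5.png")[150:270,200:400]; cv2.imwrite("pics/w5b.png",cv2.resize(a,(800,480),interpolation=cv2.INTER_CUBIC))
E
```

```text
[0.62158955 0.24496055 0.07557554] [-0.19617524 -0.01238328 -4.41406284] [ 0.04184131 -0.034251    0.02072674]
```

View pics/w5b.png

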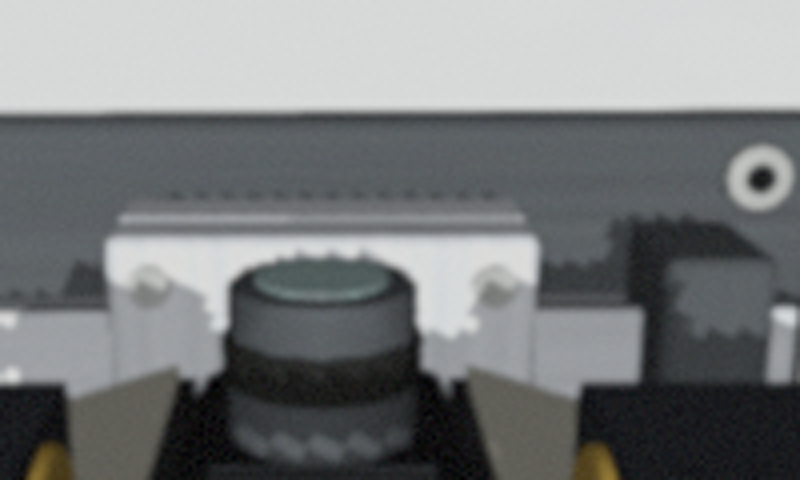

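The leading deck edge is at u≈539 and the stop's top edge at u≈668, at 7.25 px/mm, so the gap is about 17.5 mm.

Call:
move_arm([
  [0.22,-0.45,0,0,0,0],
  [0.22,-0.45,0,0,0,0],
  [0.17,-0.35,0,0,0,0],
  [0.02,-0.05,0,0,0,0],
  [0,0,0,0,0,0],
  [0,0,0,0,0,0],
])

```text
clock: 11.25
position: [0.628, 0.2318, 0.0756]
ee_rot: [-3.062, -0.702, 0.0]
force: [-0.3, -0.4, -4.3]
width: 0.372
```

```bash
python3 - <<'E'
from h import *
s=monitor.observe(); P=s["position"]; print(P,s["force"],s["ft_torque"])
c=shot("wrist","w6.png")
a=cv2.imread("pics/w6.png")[180:250,300:400]; cv2.imwrite("pics/w6b.png",cv2.resize(a,(800,560),interpolation=cv2.INTER_CUBIC))
E
```

```text
[0.62799062 0.23177015 0.07555441] [-0.30828748 -0.42127146 -4.31212042] [-0.00157254 -0.03244592  0.0627055 ]
```

View pics/w6b.png

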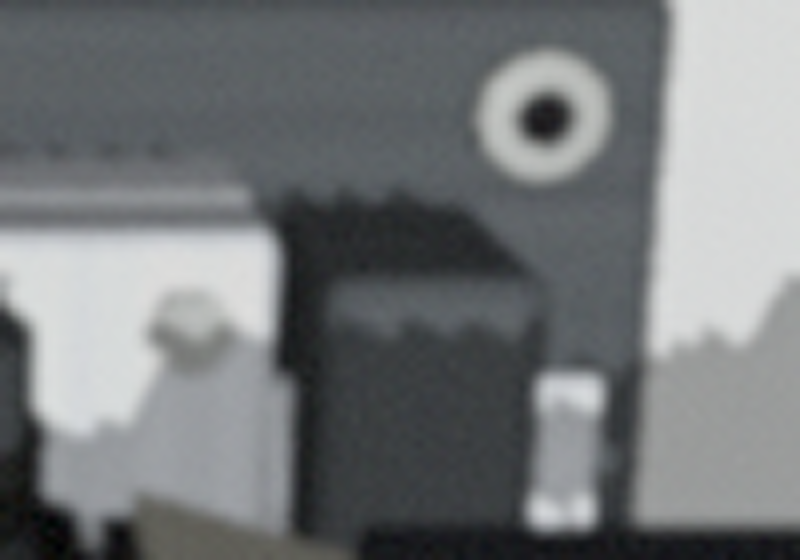

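Call:
move_arm([
  [0.044,-0.09,0,0,0,0],
  [0.044,-0.09,0,0,0,0],
  [0,0,0,0,0,0],
  [0,0,0,0,0,0],
])

```text
clock: 11.7
position: [0.629, 0.2297, 0.0755]
ee_rot: [3.062, 0.702, 0.0]
force: [-1.0, 0.2, -3.9]
width: 0.369
```

Call:
move_arm([
  [0.022,-0.045,0,0,0,0],
  [0,0,0,0,0,0],
  [0,0,0,0,0,0],
])

```text
clock: 12.0
position: [0.6292, 0.2293, 0.0755]
ee_rot: [3.062, 0.702, -0.0]
force: [0.1, -0.2, -3.5]
width: 0.367
```

Call:
move_arm([
  [0.022,-0.045,0,0,0,0],
  [0,0,0,0,0,0],
  [0,0,0,0,0,0],
])

```text
clock: 12.3
position: [0.6294, 0.2288, 0.0755]
ee_rot: [3.062, 0.702, -0.0]
force: [-0.0, 1.5, -3.4]
width: 0.367
```

Call:
move_arm([
  [0.022,-0.045,0,0,0,0],
  [0,0,0,0,0,0],
  [0,0,0,0,0,0],
])

```text
clock: 12.6
position: [0.6295, 0.2288, 0.0755]
ee_rot: [-3.062, -0.702, 0.0]
force: [-1.1, 1.6, -3.0]
width: 0.37
```

Call:
move_arm([
  [0.022,-0.045,0,0,0,0],
  [0,0,0,0,0,0],
  [0,0,0,0,0,0],
])

```text
clock: 12.9
position: [0.6295, 0.2287, 0.0756]
ee_rot: [-3.061, -0.702, 0.0]
force: [-2.8, 3.6, -3.1]
width: 0.366
```

The carriage is against the stop: about 4.5 N of reaction and no further travel. Releasing gently.

Call:
move_arm([
  [0,0,-0.03,0,0,0],
  [0,0,0,0,0,0],
  [0,0,0,0,0,0],
  [0,0,0,0,0,0],
], grip=0.47)

```text
clock: 13.3
position: [0.6304, 0.2274, 0.0755]
ee_rot: [3.062, 0.701, 0.001]
force: [-0.1, 0.3, -0.0]
width: 0.469
```

Call:
move_arm([
  [0,0,0.5,0,0,0],
  [0,0,2,0,0,0],
  [0,0,4,0,0,0],
  [0,0,4,0,0,0],
  [-2,-1,2,0,0,0],
  [-2,-1,0,0,0,0],
  [0,0,0,0,0,0],
  [0,0,0,0,0,0],
])

```text
clock: 14.1
position: [0.59, 0.2077, 0.2008]
ee_rot: [3.062, 0.701, 0.001]
force: [0.8, 0.3, 0.5]
width: 0.474
```

```bash
python3 - <<'E'
from h import *
s=monitor.observe(); print(s["position"],s["ee_rot"])
c=shot("wrist","w7.png"); print((-c["R"].T@c["t"]).round(4)); np.savez("w7.npz",**c)
for th in ["knob","knob_grip","carriage","clamp_pad"]:
    for o in outline_of("wrist",th)[:2]:
        ys,xs=np.nonzero(o["mask"]); print(th,o["p"],o["rect"],len(xs),cv2.minAreaRect(np.c_[xs,ys].astype(np.float32)))
a=cv2.imread("pics/w7.png")[170:320,230:430]; cv2.imwrite("pics/w7b.png",cv2.resize(a,(800,600),interpolation=cv2.INTER_CUBIC))
E
```

```text
[0.59003517 0.20765476 0.20083332] [3.06196330e+00 7.01238276e-01 1.33410066e-03]
[0.6536 0.2383 0.3401]
knob 0.75 [269.6, 197.4, 22.9, 34.0] 671 ((278.5, 215.0), (36.0, 23.0), 90.0)
carriage 0.65 [245.8, 121.0, 70.7, 112.5] 5117 ((279.0, 177.5), (109.0, 66.0), 90.0)
carriage 0.29 [7.3, 67.0, 71.1, 46.6] 2266 ((41.633140563964844, 89.31953430175781), (41.53846740722656, 60.61539077758789), 67.38013458251953)
```

View pics/w7b.png

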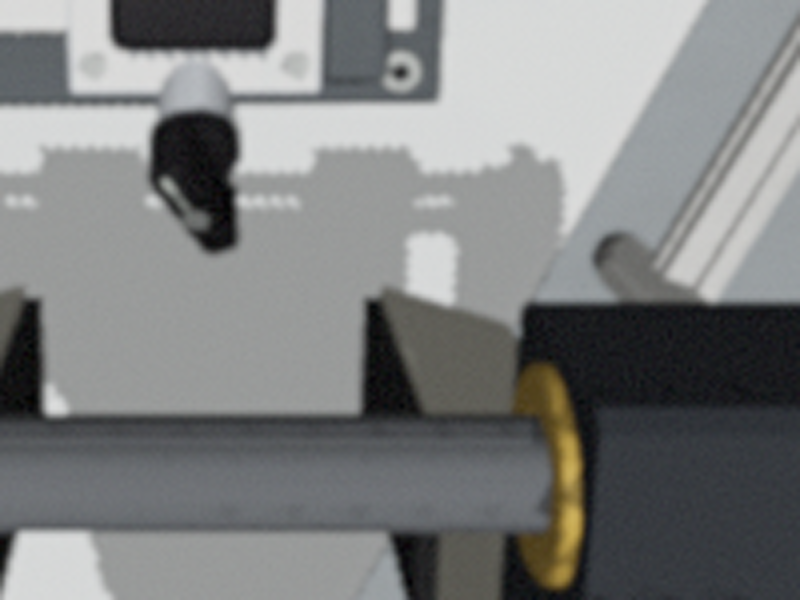

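The knob stem leaves the deck edge at crop (195,65). The foot is near (195,130), and the bar runs to (225,240), turned counter-clockwise as described. Next I triangulate its centre.

```bash
cat > k.py <<'E'
from h import *
from scipy.optimize import least_squares
ct=shot("top");cs=shot("side");w=dict(np.load("w7.npz"))
A0=(np.array([.4191,.2134,0]),np.radians(42.2)); A1=(np.array([.6261,.2270,.0235]),.4515)
obs=[(ct,A0,(386.8,272),2.5),(cs,A0,(327.2,172.8),2.5),(w,A1,(230+200/4,170+195/4),1.)]
def pt(A,k): return A[0]+R.from_euler("z",A[1]).apply(k)
f=lambda k:np.ravel([(proj(c,pt(A,k))[0]-uv)*u/2.5 for c,A,uv,u in obs])
r=least_squares(f,[-.045,0,.05]); print("knob in carriage",r.x.round(4),"res",r.fun.round(2)); K=r.x
G=pt(A1,K); print("world",G.round(4))
E
python3 k.py
```

```text
knob in carriage [-0.0521 -0.0015  0.0325] res [ 0.39 -0.17  0.69 -0.06 -0.1  -0.65]
world [0.5799 0.2029 0.056 ]
```

Call:
move_arm([
  [-1.24,-0.6,0,3.06,-6.3,0],
  [-1.24,-0.6,0,3.06,-6.3,0],
  [-1.24,-0.6,-1.5,3.06,-6.3,0],
  [-1.24,-0.6,-2.4,3.06,-6.3,0],
  [-1.24,-0.6,-2.4,3.06,-6.3,0],
  [0,0,0,0,0,0],
  [0,0,0,0,0,0],
  [0,0,0,0,0,0],
])

```text
clock: 15.25
position: [0.5499, 0.1757, 0.1639]
ee_rot: [-2.901, -0.649, -0.729]
force: [0.4, -0.8, -0.4]
width: 0.471
```

```bash
python3 - <<'E'
from h import *
s=monitor.observe(); print(s["position"],s["joints"].round(2)); M=R.from_rotvec(s["ee_rot"]).as_matrix(); print(M.round(3))
c=shot("wrist","w8.png"); np.savez("w8.npz",**c)
print(proj(c,[.5799,.2029,.056]))
for th in ["knob","carriage","knob_grip","camera_mid"]:
    for o in outline_of("wrist",th)[:1]:
        m=o["mask"]; ys,xs=np.nonzero(m); print(th,o["p"],o["rect"],len(xs),xs.mean(),ys.mean(),cv2.minAreaRect(np.c_[xs,ys].astype(np.float32)))
        np.save("m_%s.npy"%th,m)
E
```

```text
[0.54989215 0.17569027 0.16387379] [-0.1   0.29 -0.37  2.19  0.57  0.23 -2.09]
[[ 0.797  0.421  0.434]
 [ 0.382 -0.907  0.178]
 [ 0.468  0.024 -0.883]]
[[262.79121462 233.12830044]]
knob 0.56 [250.6, 204.4, 25.5, 39.1] 772 261.6981865284974 222.94041450777203 ((261.0, 225.0), (40.0, 26.0), 90.0)
carriage 0.8 [227.3, 127.2, 70.9, 121.6] 5617 261.6008545486915 181.6832828912231 ((262.0, 186.5), (65.99998474121094, 116.99998474121094), 0.0)
knob_grip 0.97 [249.9, 206.4, 26.1, 41.5] 783 261.8007662835249 223.2669220945083 ((261.0, 225.0), (40.0, 26.0), 90.0)
camera_mid 0.8 [226.3, 130.9, 68.8, 115.9] 5756 261.4497915218902 181.90079916608755 ((261.8447265625, 186.51455688476562), (119.25944519042969, 66.80572509765625), 88.72696685791016)
```

```bash
cat > sil.py <<'E'
from h import *
from scipy.optimize import minimize
RY=.4515; X=np.array([np.cos(RY),np.sin(RY),0]);Y=np.array([-np.sin(RY),np.cos(RY),0]);Z=np.array([0,0,1.])
t=np.radians(35); a=-np.sin(t)*X+np.cos(t)*Z; e=np.cos(t)*X+np.sin(t)*Z
def comp(c,seed):
    g=cv2.cvtColor(c["color"],cv2.COLOR_RGB2GRAY); m=(g<62).astype(np.uint8)
    n,l,st,ce=cv2.connectedComponentsWithStats(m,connectivity=4)
    best=max((i for i in range(1,n) if np.hypot(*(ce[i]-seed))<15),key=lambda i:st[i,4])
    print("comp",st[best],ce[best]); return (l==best)
def model(p,c,S=4):
    G=p[:3]; l=np.cos(p[3])*e+np.sin(p[3])*Y; n=np.cross(a,l)
    im=np.zeros((420*S,560*S),np.uint8)
    box=np.array([G+i*.016*l+j*.005*n+k*.0095*a for i in(-1,1) for j in(-1,1) for k in(-1,1)])
    th=np.linspace(0,2*np.pi,24)
    foot=np.array([G+(-.0095-k*p[4])*a+.011*(np.cos(q)*l+np.sin(q)*n) for q in th for k in (0,1)])
    for P in (box,foot):
        cv2.fillConvexPoly(im,cv2.convexHull(((proj(c,P)+.5)*S).astype(np.int32)),1)
    return cv2.resize(im.astype(np.float32),(560,420),interpolation=cv2.INTER_AREA)
E
cat > fitk.py <<'E'
from sil import *
w7=dict(np.load("w7.npz"));w8=dict(np.load("w8.npz"))
ms=[(w7,comp(w7,(280,215))),(w8,comp(w8,(262,223)))]
def cost(p): return sum(np.abs(model(p,c)-m).sum() for c,m in ms)+ 1e4*max(0,.003-p[4])*100
best=None
for z in (.056,.066):
  for ph in (.35,.6):
    r=minimize(cost,[.5799,.2029,z,ph,.007],method="Nelder-Mead",options=dict(initial_simplex=np.array([.5799,.2029,z,ph,.007])+np.vstack([np.zeros(5),np.diag([.006,.006,.008,.2,.003])]),maxiter=500,xatol=1e-5,fatol=.05))
    print(r.x.round(4),round(r.fun,1))
    if best is None or r.fun<best.fun: best=r
p=best.x; print("carriage frame",R.from_euler("z",-RY).apply(p[:3]-[.6261,.2270,.0235]).round(4),[m.sum() for _,m in ms])
print("cams",[(-c["R"].T@c["t"]).round(3) for c in (w7,w8)])
out=[]
for c,m in ms:
    im=c["color"][:,:,::-1].copy(); u,v=proj(c,p[:3])[0].astype(int)
    k=cv2.resize(im[v-40:v+35,u-50:u+50],None,fx=8,fy=8,interpolation=cv2.INTER_CUBIC)
    q=cv2.resize((model(p,c)[v-40:v+35,u-50:u+50]*255).astype(np.uint8),None,fx=8,fy=8)
    cs,_=cv2.findContours((q>127).astype(np.uint8),0,2); cv2.drawContours(k,cs,-1,(0,255,0),1); out.append(k[:,200:600])
cv2.imwrite("pics/fit.png",np.hstack(out))
E
python3 fitk.py
```

```text
comp [268 198  21  35 473] [279.66807611 212.14587738]
comp [236 207  40  39 603] [261.73963516 222.81923715]
[0.5838 0.2059 0.061  0.2891 0.0033] 546.9
[0.584  0.2062 0.0622 0.3049 0.0032] 549.4
[0.5839 0.206  0.0618 0.2838 0.0031] 541.2
[0.5841 0.2061 0.0598 0.2792 0.0035] 550.2
carriage frame [-0.0471 -0.0005  0.0383] [np.int64(473), np.int64(603)]
cams [array([0.654, 0.238, 0.34 ]), array([0.546, 0.178, 0.32 ])]
```

View pics/fit.png

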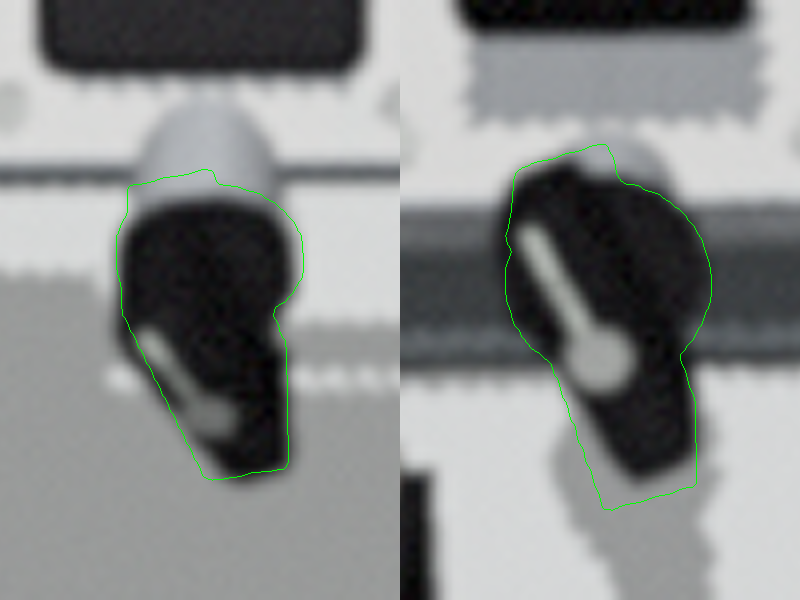

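The fit overlay's pixels are more useful than the silhouette: the cap on the bar's outer face is at (215,415) in w7 and (600,358) in w8. The index line ends are at (148,335) and (530,235). I triangulate from those.

```bash
cat > cap.py <<'E'
from sil import *
from scipy.optimize import least_squares
w7=dict(np.load("w7.npz"));w8=dict(np.load("w8.npz"))
p0=np.array([.5839,.2060,.0618])
def px(c,x,y):
    u,v=proj(c,p0)[0].astype(int); return np.array([u-50+(x+200)/8-.5+1/16,v-40+y/8-.5+1/16])
obs=[(w7,px(w7,215,415),px(w7,148,335)),(w8,px(w8,600-400,358),px(w8,530-400,235))]
print(obs[0][1:],obs[1][1:])
def f(q):
    C=q[:3]; E=C+q[4]*(np.cos(q[3])*e+np.sin(q[3])*Y)
    return np.ravel([np.r_[proj(c,C)[0]-m,proj(c,E)[0]-n] for c,m,n in obs])
r=least_squares(f,[.58,.205,.07,.5,.013],x_scale=[.01,.01,.01,.1,.01]); q=r.x
print("cap",q.round(4),"res",r.fun.round(2)); K=q[:3]-.0095*a; print("knob centre",K.round(4),"carr",R.from_euler("z",-RY).apply(K-[.6261,.2270,.0235]).round(4))
E
python3 cap.py
```

```text
(array([279.4375, 224.4375]), array([271.0625, 214.4375])) (array([260.5625, 230.3125]), array([251.8125, 214.9375]))
cap [0.5787 0.2032 0.0757 0.4645 0.015 ] res [-0.56 -0.17 -0.13  0.21  0.5   0.09  0.12 -0.13]
knob centre [0.5836 0.2056 0.0679] carr [-0.0475 -0.0008  0.0444]
```

```bash
cat > plan.py <<'E'
from sil import *
import sys
K=np.array([.5836,.2056,.0679]); dl=np.radians(25)
def pose(phi,h,dl=dl):
    l=np.cos(phi)*e+np.sin(phi)*Y; n=np.cross(a,l); b=a*np.cos(dl)+l*np.sin(dl)
    y=-n; z=-b; return K+h*b, np.c_[np.cross(y,z),y,z]
def delta(phi,h,dl=dl):
    s=monitor.observe(); M=R.from_rotvec(s["ee_rot"]).as_matrix(); P,T=pose(phi,h,dl)
    print("now",s["position"].round(4),"q",s["joints"].round(2),"w",s["width"].round(3),"F",s["force"].round(1),"T",s["ft_torque"].round(2))
    print("target",P.round(4),"shift cm",((P-s["position"])*100).round(2),"turn deg",np.degrees(R.from_matrix(T@M.T).as_rotvec()).round(1))
if __name__=="__main__":
    delta(*[float(v) for v in sys.argv[1:]])
E
python3 plan.py 0.4645 0.084; python3 - <<'E'
from plan import *
print("b0",-pose(.4645,0)[1][:,2],"b1",-pose(-.8,0)[1][:,2])
E
```

```text
b0 [-0.27185662  0.07858185  0.95912401] b1 [-0.11844601 -0.39436558  0.91128828]Traceback (most recent call last):
  File "plan.py", line 12, in <module>
    delta(*[float(v) for v in sys.argv[1:]])
    ~~~~~^^^^^^^^^^^^^^^^^^^^^^^^^^^^^^^^^^^
  File "plan.py", line 9, in delta
    print("now",s["position"].round(4),"q",s["joints"].round(2),"w",s["width"].round(3),"F",s["force"].round(1),"T",s["ft_torque"].round(2))
                                                                    ^^^^^^^^^^^^^^^^
AttributeError: 'float' object has no attribute 'round'
```

```bash
sed -i 's/s\["width"\].round(3)/round(s["width"],3)/' plan.py && python3 plan.py 0.4645 0.084
```

```text
now [0.5489 0.1749 0.1631] q [-0.1   0.29 -0.37  2.19  0.58  0.23 -2.09] w 0.469 F [0.4 0.1 1. ] T [-0.14  0.52 -0.  ]
target [0.5608 0.2122 0.1485] shift cm [ 1.18  3.73 -1.46] turn deg [-23.1   8.7  20. ]
```

Call:
move_arm([
  [0.24,0.75,0.2,-4.6,1.75,4],
  [0.24,0.75,0.2,-4.6,1.75,4],
  [0.24,0.75,-0.2,-4.6,1.75,4],
  [0.24,0.75,-0.6,-4.6,1.75,4],
  [0.24,0.75,-1,-4.6,1.75,4],
  [0,0,0,0,0,0],
  [0,0,0,0,0,0],
], grip=0.35)

```text
clock: 16.2
position: [0.5601, 0.2125, 0.1484]
ee_rot: [2.675, 1.221, 0.321]
force: [0.5, -0.4, -0.5]
width: 0.352
```

```bash
python3 plan.py 0.4645 0.084; python3 plan.py -0.8 0.014
```

```text
now [0.5601 0.2125 0.1484] q [-0.22  0.45 -0.48  1.92  0.65  0.75 -1.82] w 0.352 F [ 0.5 -0.4 -0.5] T [0.03 0.34 0.03]
target [0.5608 0.2122 0.1485] shift cm [ 0.06 -0.03  0.01] turn deg [-0.2 -0.1  0. ]
now [0.5601 0.2125 0.1484] q [-0.22  0.45 -0.48  1.92  0.65  0.75 -1.82] w 0.352 F [ 0.5 -0.4 -0.5] T [0.03 0.34 0.03]
target [0.5819 0.2001 0.0807] shift cm [ 2.18 -1.24 -6.77] turn deg [ 37.2  18.1 -59.3]
```

Call:
move_arm([
  [0.06,-0.03,0,2.1,-0.6,-7.6],
  [0,0,0,2.1,-0.6,-7.6],
  [0,0,0,0,0,0],
  [0,0,0,0,0,0],
])

```text
clock: 16.6
position: [0.561, 0.2108, 0.1492]
ee_rot: [2.84, 0.852, 0.358]
force: [-0.6, 0.2, -0.5]
width: 0.351
```

```bash
python3 plan.py 0.4645 0.084
```

```text
now [0.561  0.2108 0.1492] q [-0.26  0.43 -0.42  1.92  0.62  0.73 -2.06] w 0.351 F [-0.6  0.2 -0.5] T [ 0.02  0.33 -0.01]
target [0.5608 0.2122 0.1485] shift cm [-0.02  0.14 -0.08] turn deg [-4.2  1.2 15.1]
```

Call:
move_arm([
  [0,0.1,0,-2.28,0.66,8.06],
  [0,0,0,-2.28,0.66,8.06],
  [0,0,0,-2.28,0.66,8.06],
  [0,0,0,-2.28,0.66,8.06],
  [0,0,0,-2.28,0.66,8.06],
  [0,0,0,-2.28,0.66,8.06],
  [0,0,0,-2.28,0.66,8.06],
  [0,0,0,-2.28,0.66,8.06],
])

```text
clock: 17.4
position: [0.5611, 0.2122, 0.149]
ee_rot: [1.828, 2.217, 0.163]
force: [0.2, -1.0, -0.6]
width: 0.35
```

Call:
move_arm([
  [0,0,0,-2.28,0.66,8.06],
  [0,0,0,-2.28,0.66,8.06],
  [0,0,0,-2.28,0.66,8.06],
  [0,0,0,-2.28,0.66,8.06],
  [0,0,0,-2.28,0.66,8.06],
  [0,0,0,-2.28,0.66,8.06],
  [0,0,0,-2.28,0.66,8.06],
  [0,0,0,-2.28,0.66,8.06],
])

```text
clock: 18.2
position: [0.5611, 0.2121, 0.149]
ee_rot: [0.294, 2.842, -0.074]
force: [0.5, 0.4, 0.2]
width: 0.35
```

Call:
move_arm([
  [0,0,0,-2.28,0.66,8.06],
  [0,0,0,-2.28,0.66,8.06],
  [0,0,0,-2.28,0.66,8.06],
  [0,0,0,-2.28,0.66,8.06],
  [0,0,0,-2.28,0.66,8.06],
  [0,0,0,-2.28,0.66,8.06],
  [0,0,0,-2.28,0.66,8.06],
  [0,0,0,0,0,0],
])

```text
clock: 19.0
position: [0.5611, 0.212, 0.1488]
ee_rot: [-1.154, 2.669, -0.267]
force: [-0.6, 0.6, 0.9]
width: 0.35
```

```bash
sed -i 's/y=-n; z=-b/y=n; z=-b/' plan.py && python3 plan.py 0.4645 0.084; python3 plan.py 0.4645 0.014
```

```text
now [0.5611 0.212  0.1488] q [ 0.17  0.65 -1.09  1.89  1.01  1.03  1.  ] w 0.35 F [-0.6  0.6  0.9] T [0.26 0.23 0.  ]
target [0.5608 0.2122 0.1485] shift cm [-0.04  0.02 -0.03] turn deg [-0.7  0.2  2.2]
now [0.5611 0.212  0.1488] q [ 0.17  0.65 -1.09  1.89  1.01  1.03  1.  ] w 0.35 F [-0.6  0.6  0.9] T [0.26 0.23 0.  ]
target [0.5798 0.2067 0.0813] shift cm [ 1.86 -0.53 -6.74] turn deg [-0.7  0.2  2.2]
```

```bash
python3 - <<'E'
from plan import *
c=shot("wrist","w9.png"); np.savez("w9.npz",**c)
m0=model(np.r_[K,.4645,.003],c)>.5; ys,xs=np.nonzero(m0); print("model",xs.min(),ys.min(),np.ptp(xs),np.ptp(ys),xs.mean(),ys.mean())
for o in outline_of("wrist","knob_grip")[:2]:
    m=o["mask"]; ys,xs=np.nonzero(m); print(o["p"],o["rect"],xs.mean(),ys.mean(),"iou",(m&m0).sum()/(m|m0).sum())
# bright cap inside the black knob
g=cv2.cvtColor(c["color"],cv2.COLOR_RGB2GRAY); u,v=proj(c,K+.0095*a)[0]; print("cap predicted",u,v)
u,v=int(u),int(v); print(g[v-14:v+15:2,u-16:u+17:2])
E
```

```text
model 268 200 27 45 281.3525498891353 223.27827050997783
0.55 [268.8, 203.7, 29.0, 42.3] 282.4634730538922 223.93892215568863 iou 0.8498402555910544
cap predicted 281.204031946337 221.50853921216236
[[ 61  61  58  58  58  38  21  21  21  17  22  26  54  63  61  62  63]
 [ 97  70  60  59  59  35  17  23  20  23  20  25  58  63  61  63  60]
 [110 102  94  73  63  36  18  22  23  24  18  21  55  59  61  62  59]
 [110 111 111 105 100  59  17  26  22  21  22  25  48  62  59  61  62]
 [122 114 112 110  95  41  22  26  21  30  32  26  27  52  59  58  61]
 [116 120 121  98  53  25  26  39  59  52  28  16  17  28  49  58  61]
 [109 109 104  61  30  19  51 130 155 150 105  26  20  23  36  55  58]
 [113 108  83  35  34  24  99 167 172 169 154  54  19  24  27  46  58]
 [174 143  75  33  40  25 103 169 170 170 159  59  21  25  27  51  81]
 [215 195  94  31  35  29  66 147 169 163 129  36  21  27  21  48 103]
 [218 211 120  29  31  29  27  69 158 133  49  20  21  25  26  53 107]
 [217 216 151  38  32  31  25  48 160 135  26  23  17  32  31  80 115]
 [218 218 189  56  36  27  26  45 160 137  29  22  24  26  34  88 121]
 [192 211 204 107  32  27  30  44 161 139  26  20  25  22  51  99 114]
 [152 179 202 175  99  26  24  44 161 138  29  22  21  80 131 121 114]]
```

Call:
move_arm([
  [0.37,-0.11,-1.35,-0.3,0.1,1],
  [0.37,-0.11,-1.35,0,0,0],
  [0.37,-0.11,-1.35,0,0,0],
  [0.37,-0.1,-1.35,0,0,0],
  [0.38,-0.1,-1.34,0,0,0],
  [0,0,0,0,0,0],
  [0,0,0,0,0,0],
])

```text
clock: 19.8
position: [0.5794, 0.2076, 0.081]
ee_rot: [-1.174, 2.662, -0.269]
force: [0.1, -0.3, 0.6]
width: 0.35
```

```bash
python3 plan.py 0.4645 0.014
```

```text
now [0.5794 0.2076 0.081 ] q [ 0.12  0.75 -1.    1.91  1.14  0.96  0.93] w 0.35 F [ 0.1 -0.3  0.6] T [0.22 0.23 0.03]
target [0.5798 0.2067 0.0813] shift cm [ 0.04 -0.09  0.03] turn deg [-0.4  0.1  1.5]
```

Call:
move_arm([
  [0.04,-0.09,0.03,-0.2,0,0.7],
  [0,0,0,0,0,0],
  [0,0,0,0,0,0],
  [0,0,0,0,0,0],
  [0,0,0,0,0,0],
  [0,0,0,0,0,0],
  [0,0,0,0,0,0],
  [0,0,0,0,0,0],
], grip=0.04, force=5)

```text
clock: 20.6
position: [0.5795, 0.2073, 0.0821]
ee_rot: [-1.191, 2.654, -0.271]
force: [-5.4, 1.5, 5.9]
width: 0.112
```

```bash
python3 plan.py 0.4645 0.014
```

```text
now [0.5795 0.2073 0.0821] q [ 0.13  0.75 -1.    1.92  1.14  0.96  0.94] w 0.112 F [-5.4  1.5  5.9] T [ 0.49  1.12 -0.01]
target [0.5798 0.2067 0.0813] shift cm [ 0.03 -0.06 -0.08] turn deg [-0.3  0.1  0.7]
```

Call:
move_arm([
  [-0.05,-0.02,0.08,0,0,0],
  [0,0,0,0,0,0],
  [0,0,0,0,0,0],
])

```text
clock: 20.9
position: [0.5793, 0.2068, 0.0824]
ee_rot: [-1.191, 2.654, -0.271]
force: [-2.3, 3.7, -0.4]
width: 0.109
```

Call:
move_arm([
  [0,0,0,0,0,0],
  [0,0,0,0,0,0],
  [0,0,0,0,0,0],
], force=35)

```text
clock: 21.2
position: [0.5792, 0.2069, 0.0824]
ee_rot: [-1.191, 2.654, -0.27]
force: [-3.0, 4.7, -0.9]
width: 0.109
```

```bash
cat > turn.py <<'E'
from plan import *
s=monitor.observe(); P=s["position"]; K2=K
M=R.from_rotvec(s["ee_rot"]).as_matrix(); n=M[:,1]; l=-M[:,0]
l=np.cross(n,a)/np.linalg.norm(np.cross(n,a))
print("phi",np.arctan2(l@Y,l@e).round(3) , "P",P.round(4),"F",s["force"].round(1),"F rail xyz",[round(float(s["force"]@v),1) for v in(X,Y,Z)],"T",s["ft_torque"].round(2),"q",s["joints"].round(2),"w",round(s["width"],3))
d=P-K; print("offset from K in e,Y,a (mm):",[(d@v*1000).round(1) for v in(e,Y,a)])
step=-4; out=[]
for i in range(8):
    Rr=R.from_rotvec(np.radians(step)*a); dn=Rr.apply(d); out.append(((dn-d)*100).round(3).tolist()+(step*a).round(2).tolist()); d=dn
print(out)
E
python3 turn.py
```

```text
phi 0.452 P [0.5792 0.2069 0.0824] F [-3.   4.7 -0.9] F rail xyz [-0.7, 5.5, -0.9] T [1.23 0.98 0.29] q [ 0.13  0.75 -1.    1.92  1.14  0.96  0.94] w 0.109
offset from K in e,Y,a (mm): [np.float64(5.6), np.float64(3.1), np.float64(13.8)]
[[0.032, -0.029, 0.012, 2.06, 1.0, -3.28], [0.031, -0.031, 0.01, 2.06, 1.0, -3.28], [0.029, -0.033, 0.008, 2.06, 1.0, -3.28], [0.027, -0.035, 0.007, 2.06, 1.0, -3.28], [0.025, -0.036, 0.005, 2.06, 1.0, -3.28], [0.023, -0.038, 0.003, 2.06, 1.0, -3.28], [0.021, -0.039, 0.001, 2.06, 1.0, -3.28], [0.019, -0.04, -0.0, 2.06, 1.0, -3.28]]
```

Firm on the bar, and the carriage is lightly preloaded (about 5 N) against the stop. Now turning clockwise.

Call:
move_arm([
  [0.032,-0.029,0.012,2.06,1,-3.28],
  [0.031,-0.031,0.01,2.06,1,-3.28],
  [0.029,-0.033,0.008,2.06,1,-3.28],
  [0.027,-0.035,0.007,2.06,1,-3.28],
  [0,0,0,0,0,0],
])

```text
clock: 21.7
position: [0.5802, 0.2055, 0.0828]
ee_rot: [-0.866, 2.82, -0.071]
force: [-5.2, 5.3, -1.4]
width: 0.106
```

```bash
python3 turn.py
```

```text
phi 0.169 P [0.5802 0.2055 0.0828] F [-5.2  5.3 -1.4] F rail xyz [-2.3, 7.0, -1.4] T [1.29 1.28 0.28] q [ 0.21  0.76 -1.03  1.88  1.02  0.91  0.85] w 0.106
offset from K in e,Y,a (mm): [np.float64(6.0), np.float64(1.4), np.float64(14.0)]
[[0.025, -0.035, 0.005, 2.06, 1.0, -3.28], [0.023, -0.036, 0.003, 2.06, 1.0, -3.28], [0.02, -0.038, 0.001, 2.06, 1.0, -3.28], [0.018, -0.039, -0.0, 2.06, 1.0, -3.28], [0.016, -0.04, -0.002, 2.06, 1.0, -3.28], [0.014, -0.04, -0.004, 2.06, 1.0, -3.28], [0.011, -0.041, -0.005, 2.06, 1.0, -3.28], [0.009, -0.041, -0.007, 2.06, 1.0, -3.28]]
```

Call:
move_arm([
  [0.022,-0.03,0.005,2.06,1,-3.28],
  [0.02,-0.031,0.003,2.06,1,-3.28],
  [0.018,-0.033,0.001,2.06,1,-3.28],
  [0.016,-0.034,0,2.06,1,-3.28],
  [0.014,-0.036,-0.002,2.06,1,-3.28],
  [0.012,-0.036,-0.004,2.06,1,-3.28],
  [0.01,-0.038,-0.005,2.06,1,-3.28],
  [0,0,0,0,0,0],
])

```text
clock: 22.5
position: [0.5807, 0.2022, 0.0825]
ee_rot: [-0.251, 2.987, 0.283]
force: [-8.0, 3.3, 1.9]
width: 0.107
```

```bash
python3 turn.py
```

```text
phi -0.321 P [0.5807 0.2022 0.0825] F [-8.   3.3  1.9] F rail xyz [-5.8, 6.5, 1.9] T [0.88 1.44 0.38] q [ 0.36  0.79 -1.07  1.86  0.84  0.78  0.66] w 0.107
offset from K in e,Y,a (mm): [np.float64(5.1), np.float64(-1.8), np.float64(14.3)]
[[0.005, -0.036, -0.008, 2.06, 1.0, -3.28], [0.003, -0.036, -0.009, 2.06, 1.0, -3.28], [0.001, -0.036, -0.011, 2.06, 1.0, -3.28], [-0.001, -0.036, -0.012, 2.06, 1.0, -3.28], [-0.004, -0.035, -0.013, 2.06, 1.0, -3.28], [-0.006, -0.034, -0.014, 2.06, 1.0, -3.28], [-0.008, -0.033, -0.015, 2.06, 1.0, -3.28], [-0.01, -0.032, -0.016, 2.06, 1.0, -3.28]]
```

Call:
move_arm([
  [-0.001,-0.037,-0.008,2.06,1,-3.28],
  [-0.003,-0.037,-0.009,2.06,1,-3.28],
  [-0.005,-0.037,-0.011,2.06,1,-3.28],
  [-0.007,-0.037,-0.012,2.06,1,-3.28],
  [-0.01,-0.036,-0.013,2.06,1,-3.28],
  [-0.012,-0.036,-0.014,2.06,1,-3.28],
  [-0.014,-0.035,-0.015,2.06,1,-3.28],
  [0,0,0,0,0,0],
])

```text
clock: 23.3
position: [0.5799, 0.1995, 0.0816]
ee_rot: [0.398, 2.985, 0.632]
force: [-7.2, 2.1, 3.4]
width: 0.107
```

```bash
python3 turn.py; python3 -c "
from plan import *
s=monitor.observe();print('torque about a at tcp',s['ft_torque']@a, (s['ft_torque']+np.cross(s['position']-K,s['force']))@a)"
```

```text
phi -0.809 P [0.5799 0.1995 0.0816] F [-7.2  2.1  3.4] F rail xyz [-5.5, 5.0, 3.4] T [0.5  1.3  0.81] q [ 0.49  0.83 -1.08  1.91  0.69  0.59  0.44] w 0.107
offset from K in e,Y,a (mm): [np.float64(3.0), np.float64(-3.9), np.float64(14.7)]
[[-0.012, -0.028, -0.016, 2.06, 1.0, -3.28], [-0.014, -0.026, -0.017, 2.06, 1.0, -3.28], [-0.016, -0.025, -0.018, 2.06, 1.0, -3.28], [-0.017, -0.023, -0.018, 2.06, 1.0, -3.28], [-0.019, -0.022, -0.019, 2.06, 1.0, -3.28], [-0.021, -0.02, -0.019, 2.06, 1.0, -3.28], [-0.022, -0.018, -0.019, 2.06, 1.0, -3.28], [-0.023, -0.016, -0.02, 2.06, 1.0, -3.28]]
torque about a at tcp 0.07869464246324986 0.08348165406354746
```

```bash
cat > tq.py <<'E'
from plan import *
s=monitor.observe(); M=R.from_rotvec(s["ee_rot"]).as_matrix(); b=-M[:,2]
for D in (.22,.235,.28):
    for B in ((.22,.23,.02),(0,0,0)): print(D,round(float((s["ft_torque"]-np.array(B)+D*np.cross(b,s["force"]))@a),3),end=" | ")
print("tool z comp",s["ft_torque"]@b)
E
python3 tq.py
```

```text
0.22 0.394 | 0.22 0.239 | 0.235 0.405 | 0.235 0.25 | 0.28 0.438 | 0.28 0.283 | tool z comp 0.17440095808145817
```

Call:
move_arm([
  [-0.012,-0.028,-0.016,2.06,1,-3.28],
  [0,0,0,0,0,0],
  [0,0,0,0,0,0],
])

```text
clock: 23.6
position: [0.5798, 0.1992, 0.0814]
ee_rot: [0.488, 2.971, 0.678]
force: [-7.2, 0.7, 4.7]
width: 0.107
```

```bash
python3 tq.py; python3 turn.py | head -2
```

```text
0.22 0.428 | 0.22 0.273 | 0.235 0.432 | 0.235 0.278 | 0.28 0.446 | 0.28 0.291 | tool z comp 0.11570221062025321
phi -0.876 P [0.5798 0.1992 0.0814] F [-7.2  0.7  4.7] F rail xyz [-6.1, 3.8, 4.7] T [0.19 1.41 0.8 ] q [ 0.51  0.83 -1.08  1.92  0.67  0.56  0.41] w 0.107
offset from K in e,Y,a (mm): [np.float64(2.6), np.float64(-4.1), np.float64(14.7)]
```

Call:
move_arm([
  [-0.014,-0.026,-0.017,2.06,1,-3.28],
  [0,0,0,0,0,0],
  [0,0,0,0,0,0],
  [0,0,0,0,0,0],
])

```text
clock: 24.0
position: [0.5796, 0.1988, 0.0812]
ee_rot: [0.582, 2.953, 0.726]
force: [-8.2, -0.3, 5.7]
width: 0.106
```

```bash
python3 tq.py; python3 turn.py | head -2
```

```text
0.22 0.428 | 0.22 0.274 | 0.235 0.426 | 0.235 0.272 | 0.28 0.421 | 0.28 0.266 | tool z comp 0.14783216189934023
phi -0.945 P [0.5796 0.1988 0.0812] F [-8.2 -0.3  5.7] F rail xyz [-7.5, 3.4, 5.7] T [0.15 1.45 0.9 ] q [ 0.53  0.83 -1.07  1.93  0.65  0.52  0.38] w 0.106
offset from K in e,Y,a (mm): [np.float64(2.3), np.float64(-4.4), np.float64(14.7)]
```

Call:
move_arm([
  [-0.03,0,0.03,0,0,0],
  [0,0,0,0,0,0],
  [0,0,0,0,0,0],
  [0,0,0,0,0,0],
], grip=0.32)

```text
clock: 24.4
position: [0.5814, 0.1989, 0.0819]
ee_rot: [0.581, 2.949, 0.727]
force: [0.3, 0.3, 0.4]
width: 0.315
```

```bash
python3 -c "
from plan import *
s=monitor.observe();M=R.from_rotvec(s['ee_rot']).as_matrix();print('b',-M[:,2].round(3),s['force'],s['width'],s['position'])"
```

```text
b [-0.135 -0.439  0.888] [0.27000602 0.33150634 0.3955706 ] 0.3146122180335006 [0.58140406 0.19887976 0.08190872]
```

Retreat along the tool axis.

Call:
move_arm([
  [-0.14,-0.44,0.89,0,0,0],
  [-0.27,-0.88,1.78,0,0,0],
  [-0.4,-1.3,2.7,0,0,0],
  [-0.4,-1.3,2.7,0,0,0],
  [0,0,0,0,0,0],
  [0,0,0,0,0,0],
  [0,0,0,0,0,0],
])

```text
clock: 25.1
position: [0.5684, 0.1602, 0.1622]
ee_rot: [0.58, 2.951, 0.727]
force: [-1.0, 0.3, 0.1]
width: 0.319
```

```bash
python3 - <<'E'
from plan import *
from scipy.optimize import minimize
s=monitor.observe(); print(s["clock"],s["position"].round(4),s["force"].round(1))
c=shot("wrist","w10.png"); np.savez("w10.npz",**c)
C=K+.0095*a; u,v=proj(c,C)[0]; print("cap predicted",u,v)
g=cv2.cvtColor(c["color"],cv2.COLOR_RGB2GRAY)
# phi scan: brightness along index line minus flanks
for ph in np.arange(-1.1,.61,.1):
    l=np.cos(ph)*e+np.sin(ph)*Y; n=np.cross(a,l)
    smp=lambda off:np.mean([cv2.getRectSubPix(g.astype(np.float32),(1,1),tuple(proj(c,C+t*l+off*n)[0].astype(float)))[0,0] for t in np.linspace(.006,.014,8)])
    print(round(ph,2),int(smp(0)),int(smp(.003)),int(smp(-.003)))
for o in outline_of("wrist","knob_grip")[:1]:
    m=o["mask"]; 
    for ph in (.46,-.6,-.7,-.8,-.9): m0=model(np.r_[K,ph,.003],c)>.5; print("iou",ph,((m&m0).sum()/(m|m0).sum()).round(3))
for n in ("carriage","stop_face","rail"):
    for o in outline_of("wrist",n)[:1]: print(n,o["p"],o["rect"])
E
```

```text
25.1 [0.5684 0.1602 0.1622] [-1.   0.3  0.1]
cap predicted 278.77951093191797 215.574673846877
-1.1 70 118 72
-1.0 52 131 86
-0.9 82 86 78
-0.8 139 36 46
-0.7 150 41 31
-0.6 94 66 71
-0.5 53 86 126
-0.4 54 92 129
-0.3 72 95 100
-0.2 82 98 83
-0.1 86 107 81
0.0 89 117 85
0.1 90 121 89
0.2 100 127 92
0.3 109 138 94
0.4 112 151 97
0.5 123 163 105
0.6 138 169 114
iou 0.46 0.538
iou -0.6 0.847
iou -0.7 0.875
iou -0.8 0.843
iou -0.9 0.8
carriage 0.66 [268.3, 197.4, 22.5, 36.8]
stop_face 0.85 [255.0, 248.0, 36.7, 27.7]
rail 0.68 [225.9, 122.7, 139.4, 149.1]
```

```bash
python3 - <<'E'
from plan import *
c=dict(np.load("w10.npz")); g=cv2.cvtColor(c["color"],cv2.COLOR_RGB2GRAY).astype(np.float32)
O=np.array([.6261,.2270,0])
for x in (-.026,-.022,.022):
    print(x,[(int(y*1000),int(cv2.getRectSubPix(g,(1,1),tuple(proj(c,O+x*X+y*Y+.048*Z)[0].astype(float)))[0,0])) for y in np.arange(-.054,-.022,.002)])
for n in ("knob_grip","solder_reel","tip_tin","driver_b"):
    for o in outline_of("top",n)[:1]: print(n,o["p"],o["rect"])
ys=proj(c,[O-.022*X-.03*Y+.048*Z,O-.022*X-.046*Y+.048*Z]); print(ys)
E
```

```text
-0.026 [(-54, 54), (-52, 32), (-49, 53), (-47, 92), (-45, 91), (-43, 92), (-41, 97), (-39, 97), (-37, 97), (-35, 95), (-33, 97), (-31, 89), (-29, 152), (-27, 210), (-25, 177), (-23, 185)]
-0.022 [(-54, 69), (-52, 60), (-49, 141), (-47, 215), (-45, 171), (-43, 95), (-41, 102), (-39, 100), (-37, 99), (-35, 98), (-33, 100), (-31, 93), (-29, 158), (-27, 218), (-25, 213), (-23, 204)]
0.022 [(-54, 68), (-52, 75), (-49, 95), (-47, 116), (-45, 119), (-43, 111), (-41, 110), (-39, 107), (-37, 96), (-35, 89), (-33, 81), (-31, 83), (-29, 72), (-27, 66), (-25, 65), (-23, 136)]
solder_reel 0.79 [233.7, 205.2, 24.2, 22.7]
driver_b 0.62 [319.5, 294.1, 48.8, 10.1]
[[268.79943526 255.03221778]
 [258.15634092 269.73464048]]
```

```bash
python3 -c "
from cell import workorder
print(workorder.sign_off())"
```

```text
the job is handed in; nothing more can be done
None
```

The camera carriage is on the dovetail rail, against the stop and clamped, and I handed the job in at about 25 s of the 64 s allowed. The sign-off gives no verdict.

- **Threading and sliding:** The carriage went on from the tapered end with the lens facing away and no noticeable contact force. I slid it on until it met the stop, at about 4.5 N.
- **Clamping:** I turned the knob clockwise about 1.4 rad while pressing the carriage towards the stop with 3–7 N, well under the 30 N at which the stop slips. My estimate of the torque was 0.27–0.43 N m, depending on how I corrected the torque reading, so it is rough. I then let go and backed off about 9 cm.

**Last checks**
- **Knob angle:** After release, the index line and outline put the knob at about 1.2–1.35 rad, past the 1 rad needed. I did not measure the pad's pressure directly.
- **Gap to the stop:** A brightness profile across deck and stop in the wrist picture showed no dark gap between them. One line (x = -22 mm) gave 15 mm for the stop, which fits its 16 mm. Another (x = -26 mm) gave about 19 mm, probably because the stop's side face shows there. The third line (x = +22 mm) gave no clear edge.
- **Bystanders:** I did not measure their positions at the end. No unexpected forces showed up at any point.

**Earlier disagreement:** My first rail position, taken while the arm was still settling, was off by about 8 mm. I replaced it with a settled view before threading. The tilted approach to the knob also stopped short near a wrist joint limit, so I gripped it at a smaller tilt with the tool turned half round.

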